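# Return a departed guest's name tag to the badge box

### The arm

A 6-joint arm with a two-finger parallel gripper is mounted at the origin on the work surface. World frame = base frame: x ahead of the robot, y to its left, z up, the work surface at z = 0. Lengths are in m, angles in rad, forces in N, time in s.
With the tool pointing down it reaches from about 0.35 to 0.875 m from the base axis. Payload 4.2 kg.
Tool frame: the origin (TCP) lies on the centre line of the jaws, within the pads' length; the fingertips stand 14 mm ahead of it and the grasp point (between the pads) lies 5 mm behind it; z points along the fingers, y is the direction in which the jaws open and shut (so a half turn about z gives the same grasp; the last joint's range is limited). The gripper opens to 87 mm and grips with 3 to 60 N. Pads are 19 mm wide; open, the fingers measure 117 mm over their backs; the gripper's body (75 mm by 190 mm) begins 51 mm behind the grasp point.
Start: joints at [-0.937, 0.385, 0.008, 0, -1.194, -0.259], TCP at [0.229, -0.582, 0.237] pointing down, gripper open.
Joint ranges: [-3.14, 3.14], [-1.21, 2.06], [-1.07, 1.41], [-3.16, 2.05], [-2.99, -0.16], [-3.1, 3.1]. Speed limits (rad/s): [2.79, 2.79, 3.14, 3.14, 3.14, 3.14].

### API

Orientations are given as a unit quaternion [w, x, y, z].
In Python, from plant import manip gives the robot as it stands.
- The arm moves only by the tool servo_tool, never from a script. Its argument "rows" is a list of rows, each a list of 7 numbers: the shift along the tool's x, y, z in cm, then the turn, a rotation vector about the tool's x, y, z in rad, then the closure, from 0 (fully open) to 1 (shut). In form: [[x, y, z, ax, ay, az, jaw], ...]. A call has 1 to 10 rows; each row shifts and turns the commanded pose from where the row before left it, along the tool's axes as they then stand; what a row does not reach is not made up. A row lasts 1/12 s, in which the tool goes at most 41.7 mm and 7.16 degrees, less where a joint would pass 70% of its speed; a pose out of reach is approached as far as the arm can. A call with a gripper value outside its range is refused whole. The fingers move at their own pace and stop on an object; "force" is the grip in N (left out, the last holds). Time passes only in rows, so rows that do not move let the fingers close. It gives the time, the measured TCP pose, the force and the opening at its end, in the units of the state.
- manip.sense(): the state, without advancing time (a new reading comes with each control period).
- manip.capture(name): name is "scene" or "side" or "wrist"; returns (picture, depth): 400x640x3 uint8, red, green, blue; 400x640 float32, m along the optical axis (not along the pixel's ray), 0 where there is no reading.
- manip.camera_params(name): a dict with "intrinsics" (3x3 intrinsics, pixels), "k1" (the pictures are not rectified: a ray, as slopes to the right and down, at radius r is drawn at 1 + k1 r^2 times it, then the intrinsics apply), "R" (3x3) and "t" (3): a world point X has camera coordinates R X + t. Camera axes: x right, y down, z forward; pixel columns grow to the right and rows downward; lengths in m; the calibration is good to about 2 mm. A picture is of the moment at which its call begins: read the wrist's pose just before it. camera_params takes no time and is no camera call; for the wrist camera it gives the pose at the moment of the call.
- manip.hand_in(): hands the job in, once; it reports no verdict.
Trained networks look in the newest picture that a camera, given by its name, has taken for a name from the list of things; names that differ only in an ending like _2 or _b are one class to them, and where a whole thing is asked for, a point or a joint stands for the part that bears it (a point fixed in the world has none). Each returns a list of dicts, best first, with "confidence" (0 to 1); they miss things now and then, are a little off and sometimes report something else, mostly with a low value. They report only what shows in the picture. A call takes as long as a camera call. They do not tell look-alikes from the thing itself.
- manip.regions_of(camera, name): "region" (400x640 bool, what is visible of it).
- manip.mark_of(camera, name): "xyz" ([x, y, z] in m, in the coordinates of the camera as it stood for that picture, good to about 4 mm: a listed point, or the origin of a listed thing).
The state is a dict: "time_s": time; "joint_pos": joint angles; "joint_velocities": joint speeds; "effort": joint torques, N m; "tcp_pos": TCP position; "tcp_rot": TCP orientation; "contact_force": force on the tool from outside, world axes, zero at the start; "ft_torque": the same for the moment, N m; "width": finger opening in m.
Only numpy, scipy, OpenCV 4.12 (cv2) and the standard library are available. Lean on these libraries where they do the work, as an engineer would, in place of code of your own. Each camera call takes 0.05 s, during which the arm holds its last target. There are 200 camera calls.

### The job

The guest with the blue name tag has gone home. The tag is too thin to pick up off the table, so slide it part-way out over the table's far edge, take it by the overhanging end, and post it end-first through the slot in the front of the badge box so that it drops right inside. Leave the green tag and the other things on the table where they are, and do not let the blue tag fall on the floor.

Things in the scene. Friction and masses are not known exactly. Their poses are not given: they have to be found in the camera images.
- blue_tag: the blue acrylic name tag to post: a flat rigid plate 100 mm (its x) by 48 mm (its y) by 3 mm (its z), about 18 g, with a white name field and a small dark lanyard mark near its -x end, both only printed. It lies flat on the table; polished acrylic slides easily on the smooth table and box (friction about 0.3) and better grips rubber fingertips. Origin: centre of its underside. Its x axis points roughly towards the table's far edge (within about 0.3 rad).
- green_tag: a green name tag of the same size and make, lying flat near the blue one; its owner is still here. Origin: centre of its underside.
- badge_box: the badge return box, fixed to the table: 150 mm deep (its x) by 100 mm wide (its y) by 160 mm high, clear acrylic with a blue front plate 3 mm thick and a white lid that stays locked. Origin: centre of its underside. The front plate faces the box's -x; the box's +x axis points inward through the slot. Inside it is empty (inner floor 8 mm up, 142 x 90 mm) but for one red tag lying on the floor: what is pushed through the slot drops in.
- slot (a point): centre of the slot at the outer face of the front plate, 115 mm above the table; axes as the box. The slot is level, 58 mm wide (y) by 15 mm high (z), cut straight through the 3 mm plate, with nothing behind it to rest on: a tag let go with its middle well past the plate tips and slides in by itself, otherwise it needs a further push on its outer end. The box's lid is 45 mm above it.
- table_edge (a point): middle of the table's straight far edge, on the table top (height 0); the edge runs along y through this point and the top is 35 mm thick. Beyond and below the edge there is free space. It does not move.
- glass_bowl: small empty glass bowl, 110 mm across, 55 mm high, between the tags and the box. Origin: centre of its underside.
- coffee_glass: empty coffee glass, 72 mm across, 88 mm high, near the far edge at the left. Origin: centre of its underside.
- phone: phone in a white case lying face down, 147 x 71 x 8 mm. Origin: centre of its underside.
- dumpling_press: white plastic dumpling press, folded shut: half disc of 46 mm radius with a 60 mm double handle, 23 mm high, lying near the far edge between the tags and the box. Origin: underside, middle of its straight hinge side; handle towards its +x.
- dough_cutter: steel ring cutter, 70 mm across, 40 mm high, at the left. Origin: centre of its underside.
Not all that is in view belongs to the job. Several things have the shape of the blue_tag; the one meant has the colours described above.

How it is judged:
On the way, in this order (a step that is already met when the one before it is completed fails the run):
1. the blue tag lies flat on the table with its end at least 15 mm out over the far edge (x of blue_tag in the frame of table_edge above -0.035 m and height (world z) of blue_tag between -0.004 and 0.004 m and angle between blue_tag's own z axis and vertical below 0.08 rad), for 0.2 s.
2. one end of the blue tag is at least 10 mm in the slot of the badge box (x of blue_tag in the frame of slot between -0.04 and 0.04 m and y of blue_tag in the frame of slot between -0.015 and 0.015 m and z of blue_tag in the frame of slot between -0.03 and 0.03 m and angle between the x axis of blue_tag and the x axis of slot, either way round below 0.5 rad).
At the end, for the whole second after the job is handed in: The blue tag is wholly inside the badge box, dropped clear of the slot (its centre between the box's walls and less than 60 mm above the table) and at rest; the green tag is within 20 mm of where it lay (x of blue_tag in the frame of badge_box between -0.072 and 0.07 m and y of blue_tag in the frame of badge_box between -0.045 and 0.045 m and z of blue_tag in the frame of badge_box between 0 and 0.06 m and linear speed of blue_tag below 0.03 m/s and distance of green_tag from where it was at the start of the episode below 0.02 m); the robot touches nothing.
It fails at once if the blue tag falls off the table (height (world z) of blue_tag below -0.08 m).
It fails at once if the green tag is moved by more than 20 mm (distance of green_tag from where it was at the start of the episode above 0.02 m).
It fails at once if another loose thing on the table (glass bowl, coffee glass, phone, dumpling press, dough cutter) is moved by more than 30 mm (distance of any of glass_bowl, coffee_glass, phone, dumpling_press, dough_cutter from where it was at the start of the episode above 0.03 m).
It also fails if it takes over 72 s, if anything falls off the work surface, if the arm or the gripper's body presses on something with over 40 N, if the wrist force passes 120 N, or if a joint passes its speed limit or range.

## Working session

There is one attempt and no reset: what is moved stays moved. The work goes in short steps, Python scripts to look and compute and a tool call to move; the robot and the scene stay as the last step left them, time stands still between calls to the robot, and variables do not carry over. Pictures are saved under pics/ and viewed, about 8 in all and at most 12, crops included, and the job is handed in when it is done.

Besides the shell and the picture viewer there is one more tool, called after "Request:" by a JSON object that holds its "method" and its "body". servo_tool: Moves the arm, as the interface text tells. Its arguments: {"type":"object","properties":{"rows":{"type":"array","items":{"type":"array","items":{"type":"number"}}},"force":{"type":"number"}},"required":["rows"]}

```bash
mkdir -p pics
cat > h.py <<'E'
import numpy as np, cv2
from plant import manip
from scipy.spatial.transform import Rotation as Ro
def cap(n,f=None):
    P=manip.camera_params(n); im,d=manip.capture(n)
    if f: cv2.imwrite('pics/'+f,im[:,:,::-1])
    return im,d,P
def toworld(P,c): return np.array(P['R']).T@(np.array(c)-np.array(P['t']))
def px2w(P,uv,z=None,depth=None):
    K=np.array(P['intrinsics']); k1=P['k1']
    uv=np.atleast_2d(np.array(uv,float))
    dn=cv2.undistortPoints(uv.reshape(-1,1,2),K,np.array([k1,0,0,0,0.]) ).reshape(-1,2)
    r=np.c_[dn,np.ones(len(dn))]; R=np.array(P['R']); C=-R.T@np.array(P['t']); w=r@R
    if z is not None: return C+w*((z-C[2])/w[:,2])[:,None]
    return C+w*np.atleast_1d(depth)[:,None]
def w2px(P,X):
    R=np.array(P['R']);X=np.atleast_2d(np.array(X,float))
    p,_=cv2.projectPoints(X,cv2.Rodrigues(R)[0],np.array(P['t'],float),np.array(P['intrinsics'],float),np.array([P['k1'],0,0,0,0.]));return p.reshape(-1,2)
E
cat > a.py <<'E'
from h import *
np.set_printoptions(precision=4,suppress=True)
s=manip.sense();print(s['tcp_pos'],s['tcp_rot'],s['width'])
for n in ['scene','side']:
    im,d,P=cap(n,n+'0.png')
    print(n,'cam',toworld(P,[0,0,0]))
    for t in ['blue_tag','badge_box','slot','table_edge','glass_bowl','coffee_glass','phone','dumpling_press','dough_cutter']:
        for m in manip.mark_of(n,t)[:4]:
            w=toworld(P,m['xyz']);print(t,round(m['confidence'],2),w,w2px(P,w)[0].round())
print(manip.sense()['time_s'])
E
python3 a.py
```

```text
[ 0.2286 -0.5811  0.2355] [-0.0003 -0.1862  0.9825  0.0011] 0.08701560113432164
scene cam [ 0.8739 -0.8468  0.8947]
blue_tag 0.69 [0.4931 0.2258 0.0002] [379. 203.]
blue_tag 0.63 [ 0.1771  0.3109 -0.0009] [314. 169.]
badge_box 0.9 [ 0.423  -0.3625  0.0023] [270. 318.]
badge_box 0.44 [ 0.523  -0.1537 -0.001 ] [339. 278.]
slot 0.73 [ 0.4911 -0.3901  0.1141] [282. 309.]
table_edge 0.74 [ 0.5987 -0.0023 -0.0009] [383. 253.]
table_edge 0.27 [ 0.5484  0.4336 -0.0003] [413. 177.]
glass_bowl 0.75 [ 0.4263 -0.1297  0.0003] [314. 261.]
coffee_glass 0.72 [ 0.5479  0.4334 -0.    ] [413. 177.]
coffee_glass 0.62 [ 0.5992  0.0002 -0.0004] [383. 253.]
phone 0.88 [ 0.3438  0.28   -0.0026] [348. 184.]
dough_cutter 0.65 [ 0.4932  0.0159 -0.0033] [355. 240.]
dough_cutter 0.62 [ 0.4429  0.3458 -0.0019] [379. 182.]
dough_cutter 0.58 [0.5491 0.4311 0.0007] [413. 177.]
side cam [-0.292   0.6816  1.1892]
blue_tag 0.59 [0.4965 0.2323 0.0025] [248. 244.]
blue_tag 0.55 [ 0.176   0.3148 -0.0003] [296. 332.]
badge_box 0.72 [ 0.4906 -0.3942  0.1123] [389. 129.]
slot 0.6 [ 0.4894 -0.3935  0.1123] [389. 129.]
table_edge 0.98 [ 0.5991 -0.002   0.0044] [284. 189.]
table_edge 0.32 [ 0.4452  0.3467 -0.0018] [227. 277.]
glass_bowl 0.66 [ 0.4294 -0.1258 -0.0008] [345. 199.]
coffee_glass 0.82 [ 0.5412  0.4313 -0.0022] [185. 272.]
coffee_glass 0.21 [0.4943 0.23   0.0023] [249. 244.]
phone 0.6 [0.3437 0.2799 0.0027] [267. 285.]
dumpling_press 0.87 [ 0.5176 -0.1527 -0.0007] [333. 181.]
dough_cutter 0.69 [ 0.4442  0.3494 -0.0034] [227. 278.]
1.0
```

```bash
python3 -c "
import cv2,numpy as np
a=cv2.imread('pics/scene0.png');b=cv2.imread('pics/side0.png')
cv2.imwrite('pics/both.png',np.vstack([cv2.resize(a[130:390,180:500],(740,600))[:,:],])) 
cv2.imwrite('pics/sidec.png',cv2.resize(b[90:370,140:460],(686,600),interpolation=cv2.INTER_CUBIC))"
```

```text
(no output)
```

View pics/both.png

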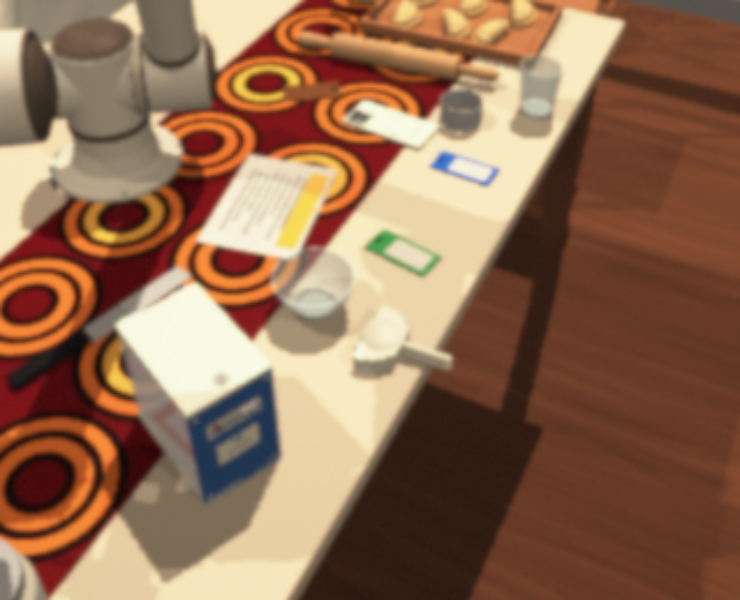

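View pics/sidec.png

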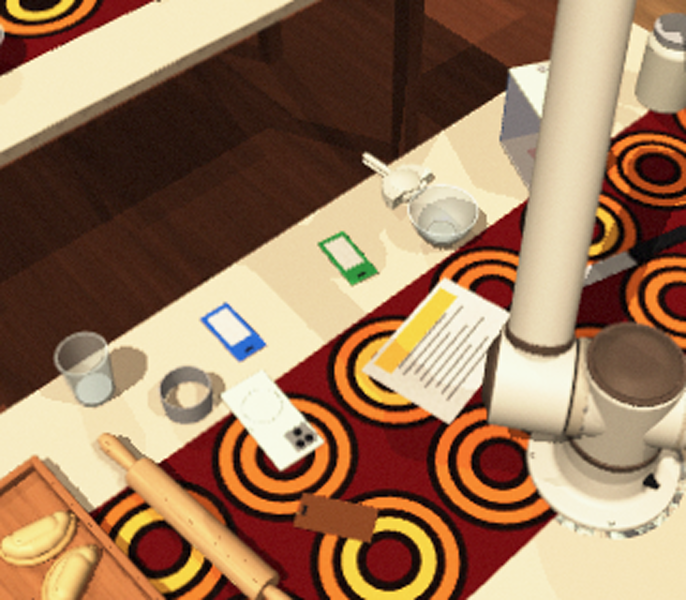

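The candidates for the blue tag are three:
- Blue plate with a white field, at side (248,244) / scene (379,203). This fits the description.
- Green tag, at side ~(301,210).
- Brown plate, at side (296,332).

The side crop already enlarges and confirms the blue one. I'll start the approach and collect kinematic data on the way.

Request:
{"method": "servo_tool", "body": {"rows": [[0, 0, -1.7, 0, 0, 0.125, 0], [0, 0, -1.7, 0, 0, 0.125, 0], [0, 0, -1.6, 0, 0, 0.125, 0], [-2, 3, 0, 0, 0, 0, 0], [-2, 3, 0, 0, 0, 0, 0], [-2, 3, 0, 0, 0, 0, 0], [-2, 3, 0, 0, 0, 0, 0], [-2, 3, 0, 0, 0, 0, 0], [-2, 3, 0, 0, 0, 0, 0], [-2, 3, 0, 0, 0, 0, 0]]}}

```text
time_s: 1.83
tcp_pos: [0.3695, -0.3701, 0.2868]
tcp_rot: [0.0, 0.0, 1.0, -0.0]
contact_force: [0.7, -0.2, -0.2]
width: 0.0872
```

```bash
cat > b.py <<'E'
from h import *
import json
np.set_printoptions(precision=4,suppress=True)
def log():
    s=manip.sense();open('log.txt','a').write(json.dumps({k:np.array(s[k]).tolist() for k in['joint_pos','tcp_pos','tcp_rot']})+'\n');return s
s=log();print(s['time_s'],s['joint_pos'],s['tcp_pos'],s['tcp_rot'])
for n in ['scene','side']:
    im,d,P=cap(n)
    for t,z in [('blue_tag',.003),('green_tag',.003)]:
        for g in manip.regions_of(n,t)[:3]:
            v,u=np.nonzero(g['region']);w=px2w(P,np.c_[u,v],z=z)[:,:2]
            c,(a,b),an=cv2.minAreaRect((w*1000).astype(np.float32))
            q=im[g['region']].mean(0)
            print(n,t,round(g['confidence'],2),'c',np.round(c,1),'size',round(a,1),round(b,1),'ang',round(an if a>b else an-90,1),q.round())
    for t in ['slot','badge_box']:
        for m in manip.mark_of(n,t)[:1]: print(n,t,m['confidence'],toworld(P,m['xyz']))
    for g in manip.regions_of(n,'badge_box')[:1]:
        m=g['region']&(d>0);v,u=np.nonzero(m);w=px2w(P,np.c_[u,v],depth=d[m])
        top=w[(abs(w[:,2]-.16)<.006)][:,:2]
        if len(top)>20:
            c,sz,an=cv2.minAreaRect((top*1000).astype(np.float32));print(n,'lid',np.round(c,1),np.round(sz,1),round(an,1))
        hsv=cv2.cvtColor(im,cv2.COLOR_RGB2HSV)[v,u]
        bl=w[(abs(hsv[:,0].astype(int)-110)<15)&(hsv[:,1]>140)&(w[:,2]>.02)]
        if len(bl)>30:
            c=bl.mean(0);U,S,V=np.linalg.svd(bl-c);print('front plane n',V[2],'c',c,len(bl),S)
E
python3 b.py
```

```text
1.8333 [-0.4756  0.1761 -0.1559  0.     -1.2382 -1.0956] [ 0.3695 -0.3701  0.2868] [ 0.0003  0.0002  1.     -0.0002]
scene blue_tag 0.59 c [499.5 227.4] size 53.0 99.2 ang -5.0 [169. 169. 182.]
scene blue_tag 0.54 c [181.  304.8] size 92.6 56.2 ang 35.8 [148.  83.  47.]
scene green_tag 0.69 c [489.    9.1] size 52.0 94.8 ang -10.2 [187. 212. 162.]
scene slot 0.85 [ 0.4923 -0.3909  0.1149]
scene badge_box 0.58 [ 0.4243 -0.3612 -0.0019]
side blue_tag 0.76 c [175.8 312.7] size 100.5 48.8 ang 35.3 [142.  72.  36.]
side blue_tag 0.63 c [493.8 232.9] size 50.5 104.6 ang -1.0 [142. 156. 183.]
side slot 0.67 [ 0.4925 -0.393   0.115 ]
side badge_box 0.6 [ 0.4199 -0.3632 -0.0007]
side lid [ 486.9 -340.6] [20.4 53. ] 40.0
```

Request:
{"method": "servo_tool", "body": {"rows": [[0, 4, 0, 0, 0.1, 0, 0], [0, 4, 0, 0, 0.1, 0, 0], [0, 4, 0, 0, 0.1, 0, 0], [0, 4, 0, 0, 0.1, 0, 0], [0, 4, 0, 0, 0.1, 0, 0], [0, 4, 0, 0, 0, 0, 0]]}}

```text
time_s: 2.93
tcp_pos: [0.3699, -0.1297, 0.2844]
tcp_rot: [-0.251, 0.0, 0.968, -0.0]
contact_force: [1.2, -0.1, 0.3]
width: 0.087
```

```bash
python3 -c "
import h,json,numpy as np
s=h.manip.sense();open('log.txt','a').write(json.dumps({k:np.array(s[k]).tolist() for k in['joint_pos','tcp_pos','tcp_rot']})+'\n');print(s['joint_pos'],s['tcp_pos'],s['tcp_rot'])"
```

```text
[ 0.05929984  0.21198398 -0.19952524 -0.0284932  -1.66654761 -1.62597801] [ 0.3699346  -0.1297451   0.28443889] [-2.51288215e-01  2.46823830e-04  9.67912226e-01 -3.07642263e-04]
```

Request:
{"method": "servo_tool", "body": {"rows": [[0, 0, 0, -0.12, 0, 0, 0], [0, 0, 0, -0.12, 0, 0, 0], [0, 0, 0, -0.12, 0, 0, 0], [0, 0, 0, -0.12, 0, 0, 0], [0, 0, 0, 0, 0, 0, 0]]}}

```text
time_s: 3.35
tcp_pos: [0.3691, -0.1336, 0.2855]
tcp_rot: [-0.24, 0.062, 0.94, 0.233]
contact_force: [0.1, -0.8, -0.6]
width: 0.0871
```

```bash
python3 -c "
import h,json,numpy as np
s=h.manip.sense();open('log.txt','a').write(json.dumps({k:np.array(s[k]).tolist() for k in['joint_pos','tcp_pos','tcp_rot']})+'\n');print(s['joint_pos'],s['tcp_pos'],s['tcp_rot'])"
```

```text
[-0.23430646  0.28877163 -0.03427554 -0.37708119 -1.82051448 -1.45342444] [ 0.36906584 -0.13356119  0.28550382] [-0.24043428  0.06191932  0.940261    0.23295192]
```

Request:
{"method": "servo_tool", "body": {"rows": [[0, 0, 0, 0.12, 0, 0, 0], [0, 0, 0, 0.12, 0, 0, 0], [0, 0, 0, 0.12, 0, 0, 0], [0, 0, 0, 0.12, 0, 0, 0], [0, 0, 0, 0, -0.1, 0, 0], [0, 0, 0, 0, -0.1, 0, 0], [0, 0, 0, 0, -0.1, 0, 0], [0, 0, 0, 0, -0.1, 0, 0], [0, 0, 0, 0, -0.1, 0, 0], [0, 0, 0, 0, 0, 0, 0]]}}

```text
time_s: 4.18
tcp_pos: [0.3663, -0.1317, 0.2877]
tcp_rot: [0.003, -0.0, 1.0, -0.0]
contact_force: [-1.0, -0.2, -0.5]
width: 0.0869
```

```bash
python3 -c "
import h,json,numpy as np
s=h.manip.sense();open('log.txt','a').write(json.dumps({k:np.array(s[k]).tolist() for k in['joint_pos','tcp_pos','tcp_rot']})+'\n');print(s['joint_pos'],s['tcp_pos'],s['tcp_rot'])"
```

```text
[ 7.83419437e-02 -7.69686509e-02 -4.24847086e-01  7.12129047e-04
 -1.21707459e+00 -1.64915303e+00] [ 0.36627761 -0.13173383  0.28768423] [ 2.93885388e-03 -1.14979775e-04  9.99995669e-01 -1.04678911e-04]
```

Request:
{"method": "servo_tool", "body": {"rows": [[-1.5, 4, 0, 0, 0, 0, 0], [-1.5, 4, 1, 0, 0, 0, 0], [-1, 4, 1, 0, 0, 0, 0], [-1, 4, 2, 0, 0, 0, 0], [0, 4, 2, 0, 0, 0, 0], [0, 4, 2, 0, 0, 0, 0], [0, 4, 2, 0, 0, 0, 0], [0, 4, 2, 0, 0, 0, 0], [0, 4, 2, 0, 0, 0, 0], [0, 0, 0, 0, 0, 0, 0]]}}

```text
time_s: 5.02
tcp_pos: [0.4165, 0.2117, 0.1525]
tcp_rot: [-0.002, -0.003, 1.0, -0.002]
contact_force: [-0.2, -0.7, 0.2]
width: 0.0867
```

```bash
python3 -c "
import h,json,numpy as np
s=h.manip.sense();open('log.txt','a').write(json.dumps({k:np.array(s[k]).tolist() for k in['joint_pos','tcp_pos','tcp_rot']})+'\n');print(s['joint_pos'],s['tcp_pos'],s['tcp_rot'])"
```

```text
[ 8.19623959e-01  2.05606008e-01 -4.85160338e-01  4.12061409e-04
 -8.85231924e-01 -2.38538798e+00] [0.4164504  0.21170208 0.15245388] [-0.00166389 -0.00264699  0.9999931  -0.00200545]
```

```bash
cat > kin.py <<'E'
import numpy as np,json
from scipy.spatial.transform import Rotation as Ro
from scipy.optimize import least_squares
D=[json.loads(l) for l in open('log.txt')]
D.append(dict(joint_pos=[-0.937,0.385,0.008,0,-1.194,-0.259],tcp_pos=[.2286,-.5811,.2355],tcp_rot=[-.0003,-.1862,.9825,.0011]))
def q2R(q): return Ro.from_quat([q[1],q[2],q[3],q[0]])
E=lambda a,t: Ro.from_euler(a,t)
def chain(j,s4=1,s6=1):
    R=[E('z',j[0])];R.append(R[-1]*E('y',j[1]));R.append(R[-1]*E('y',-j[2]));R.append(R[-1]*E('x',s4*j[3]));R.append(R[-1]*E('y',-j[4]));R.append(R[-1]*E('x',s6*j[5]))
    return R
best=None
for s4 in(1,-1):
  for s6 in(1,-1):
    Q=[(chain(d['joint_pos'],s4,s6)[-1].inv()*q2R(d['tcp_rot'])) for d in D]
    m=Ro.concatenate(Q).mean();e=max((m.inv()*q).magnitude() for q in Q)
    if best is None or e<best[0]: best=(e,s4,s6,m)
err,S4,S6,Q=best
A=[];b=[]
for d in D:
    R=chain(d['joint_pos'],S4,S6)
    A.append(np.hstack([np.array([[0],[0],[1.]])]+[r.as_matrix()[:, [0,2]] if i in(1,2) else r.as_matrix() for i,r in enumerate(R[:5])]));b.append(d['tcp_pos'])
# ridge min-norm
A=np.vstack(A);b=np.hstack(b)
X=np.linalg.lstsq(np.vstack([A,1e-3*np.eye(A.shape[1])]),np.r_[b,np.zeros(A.shape[1])],rcond=None)[0]
res=np.abs(A@X-b).max()
def fk(j):
    R=chain(j,S4,S6)
    M=np.hstack([np.array([[0],[0],[1.]])]+[r.as_matrix()[:, [0,2]] if i in(1,2) else r.as_matrix() for i,r in enumerate(R[:5])])
    return M@X,R[-1]*Q
lo=np.array([-3.14,-1.21,-1.07,-3.16,-2.99,-3.1])+.03;hi=np.array([3.14,2.06,1.41,2.05,-.16,3.1])-.03
def ik(p,R,seeds=30,j0=None):
    rng=np.random.default_rng(0);out=None
    def f(j):
        q,r=fk(j);return np.r_[(q-p)*5,(R.inv()*r).as_rotvec()]
    for i in range(seeds):
        x0=np.array(j0) if (i==0 and j0 is not None) else rng.uniform(lo,hi)
        s=least_squares(f,np.clip(x0,lo+1e-3,hi-1e-3),bounds=(lo,hi),max_nfev=60)
        if out is None or s.cost<out.cost-1e-7: out=s
        if i==0 and j0 is not None and s.cost<1e-5: break
    return out.x,np.sqrt(2*out.cost)
if __name__=='__main__':
    np.set_printoptions(precision=3,suppress=True)
    print(err,S4,S6,'res',res);print(X);print(Q.as_matrix())
E
python3 kin.py
python3 - <<'E'
from h import *
s=manip.sense();im,d,P=cap('wrist','w1.png');print(s['tcp_pos'])
for t in ['blue_tag','table_edge']:
    for m in manip.mark_of('wrist',t)[:2]:print(t,m['confidence'],toworld(P,m['xyz']))
for g in manip.regions_of('wrist','blue_tag')[:2]:
    v,u=np.nonzero(g['region']);w=px2w(P,np.c_[u,v],z=.003)[:,:2];print(g['confidence'],cv2.minAreaRect((w*1000).astype(np.float32)))
E
```

```text
0.001742057605184086 -1 -1 res 0.00036933858058751934
[ 0.08  -0.    -0.001  0.08   0.002  0.564  0.21   0.001  0.21  -0.08
 -0.001  0.292 -0.08  -0.001]
[[-0. -0.  1.]
 [-1.  0. -0.]
 [-0. -1. -0.]]
[0.4164504  0.21170208 0.15245388]
blue_tag 0.81 [ 0.49601886  0.2295794  -0.00419299]
blue_tag 0.69 [ 0.34150954  0.27944736 -0.00202334]
0.6 ((485.2590637207031, 229.05612182617188), (49.485557556152344, 79.8862075805664), 87.72654724121094)
```

View pics/w1.png

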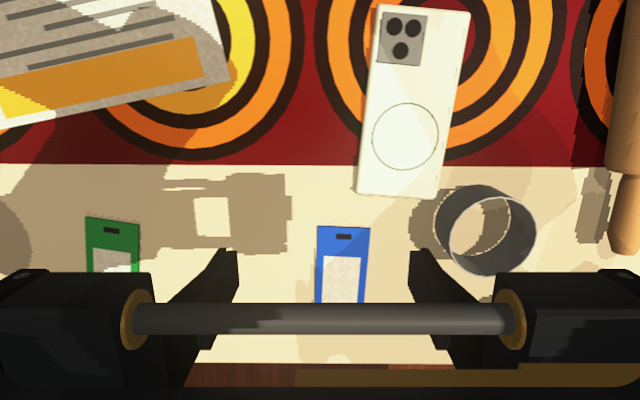

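```bash
cat > scan.py <<'E'
from kin import *
np.set_printoptions(precision=2,suppress=True)
def pose(g,a,roll):
    z=np.array([np.cos(a),np.sin(a),0]);y=np.array([0,0,1.])*roll;x=np.cross(y,z)
    return np.array(g)+.005*z,Ro.from_matrix(np.c_[x,y,z])
def elbow(j):
    R=chain(j,S4,S6);w=fk(j)[0]-.292*fk(j)[1].as_matrix()[:,2];return w
if __name__=='__main__':
  din=np.radians(157);u=np.array([np.cos(din),np.sin(din),0]);slot=np.array([.4924,-.392,.115])
  for gy in (.22,.12):
   for dd in (-80,-50,-25,0,25,50,80):
    for roll in(1,-1):
      a=np.radians(178+dd);o=[]
      for g,aa in [((.625,gy,.0015),a),(tuple(slot-u*.10),din+np.radians(dd)),(tuple(slot-u*.02),din+np.radians(dd))]:
        j,e=ik(*pose(g,aa,roll),seeds=14);o.append((round(e,3),j,elbow(j)))
      print(gy,dd,roll,[x[0] for x in o],*[x[1] for x in o] if max(x[0] for x in o)<.02 else '')
E
time python3 scan.py
```

```text
0.22 -80 1 [np.float64(0.0), np.float64(0.0), np.float64(0.0)] [-0.06  1.09  0.26 -1.42 -1.7  -0.73] [-0.9   1.17  0.89 -1.35 -2.21 -1.22] [-0.92  1.07  0.63 -1.23 -2.19 -1.02]
0.22 -80 -1 [np.float64(0.0), np.float64(0.0), np.float64(0.0)] [-0.06  1.09  0.26 -1.42 -1.71  2.42] [-0.9   1.17  0.89 -1.35 -2.21  1.92] [-0.92  1.07  0.63 -1.23 -2.19  2.12]
0.22 -50 1 [np.float64(0.0), np.float64(0.0), np.float64(0.0)] [ 0.06  1.22  0.64 -1.21 -2.06 -0.9 ] [-0.81  1.36  1.36 -1.57 -2.68 -1.57] [-0.77  1.2   0.95 -1.14 -2.58 -1.07]
0.22 -50 -1 [np.float64(0.0), np.float64(0.0), np.float64(0.0)] [ 0.06  1.22  0.64 -1.21 -2.06  2.24] [-0.81  1.36  1.36 -1.57 -2.68  1.58] [-0.77  1.2   0.95 -1.14 -2.58  2.07]
0.22 -25 1 [np.float64(0.0), np.float64(0.168), np.float64(0.0)]
0.22 -25 -1 [np.float64(0.0), np.float64(0.168), np.float64(0.0)]
0.22 0 1 [np.float64(0.0), np.float64(0.065), np.float64(0.0)]
0.22 0 -1 [np.float64(0.0), np.float64(0.065), np.float64(0.033)]
0.22 25 1 [np.float64(0.0), np.float64(0.0), np.float64(0.0)] [ 0.52  1.5   1.13 -0.32 -2.76 -0.29] [-0.31  1.39  0.83  0.6  -2.49
[... 2302 characters left out ...]
float64(0.0)] [ 0.56  1.35  0.5   0.36 -2.25  0.24] [-0.22  1.2   0.33  0.82 -2.09  0.49] [-0.19  1.08  0.04  0.73 -1.98  0.35]
0.12 50 -1 [np.float64(0.0), np.float64(0.0), np.float64(0.0)] [ 0.56  1.35  0.5   0.36 -2.25 -2.91] [-0.22  1.2   0.33  0.82 -2.09 -2.65] [-0.19  1.08  0.04  0.74 -1.98 -2.8 ]
0.12 80 1 [np.float64(0.0), np.float64(0.0), np.float64(0.0)] [ 0.68  1.22  0.03  0.72 -1.87  0.25] [-0.17  1.01 -0.21  1.19 -1.71  0.33] [-0.13  0.93 -0.43  1.14 -1.66  0.19]
0.12 80 -1 [np.float64(0.0), np.float64(0.0), np.float64(0.0)] [ 0.68  1.22  0.03  0.72 -1.87 -2.89] [-0.17  1.01 -0.21  1.19 -1.71 -2.82] [-0.13  0.93 -0.43  1.14 -1.66 -2.95]
real	1m59.309s
user	1m33.035s
sys	0m0.482s
```

Wrist view: the blue tag is at ~(343,265), with its dark mark towards the robot, and the green tag is at (113,243). The cutter (485,230) and phone (415,100) are clear of it.

The fitted kinematics match to 0.4 mm. The plan:
1. Press on top of the tag and drag it over the edge.
2. Grasp it from the far right with the tool horizontal, about 55° off the tag's axis.

Request:
{"method": "servo_tool", "body": {"rows": [[-1.5, 0.4, 2, 0, 0, 0, 0.75], [-1.5, 0.4, 2, 0, 0, 0, 0.75], [-1.5, 0.4, 2, 0, 0, 0, 0.75], [-1.5, 0.4, 2, 0, 0, 0.02, 0.75], [-0.6, 0.1, 2, 0, 0, 0.02, 0.75], [0, 0, 1.5, 0, 0, 0, 0.75], [0, 0, 0, 0, 0, 0, 0.75], [0, 0, 0, 0, 0, 0, 0.75], [0, 0, 0, 0, 0, 0, 0.75]]}}

```text
time_s: 5.97
tcp_pos: [0.4836, 0.224, 0.0424]
tcp_rot: [0.001, 0.02, 1.0, 0.001]
contact_force: [-0.3, -0.6, 0.6]
width: 0.035
```

Request:
{"method": "servo_tool", "body": {"rows": [[0, 0, 0.5, 0, 0, 0, 0.75], [0, 0, 0.5, 0, 0, 0, 0.75], [0, 0, 0.3, 0, 0, 0, 0.75], [0, 0, 0.2, 0, 0, 0, 0.75], [0, 0, 0, 0, 0, 0, 0.75], [0, 0, 0, 0, 0, 0, 0.75]]}}

```text
time_s: 6.47
tcp_pos: [0.4827, 0.2243, 0.0258]
tcp_rot: [-0.0, 0.02, 1.0, -0.0]
contact_force: [0.5, -0.2, -0.4]
width: 0.0215
```

Request:
{"method": "servo_tool", "body": {"rows": [[0, 0.5, 0.4, 0, 0, 0, 0.75], [0, 0, 0.3, 0, 0, 0, 0.75], [0, 0, 0.1, 0, 0, 0, 0.75], [0, 0, 0.1, 0, 0, 0, 0.75], [0, 0, 0.1, 0, 0, 0, 0.75], [0, 0, 0, 0, 0, 0, 0.75], [0, 0, 0, 0, 0, 0, 0.75]]}}

```text
time_s: 7.05
tcp_pos: [0.4834, 0.2296, 0.0174]
tcp_rot: [0.001, 0.02, 1.0, 0.0]
contact_force: [-2.7, 0.1, 9.6]
width: 0.0215
```

Request:
{"method": "servo_tool", "body": {"rows": [[-0.5, 0, 0, 0, 0, 0, 0.75], [-0.8, 0, 0, 0, 0, 0, 0.75], [-0.8, 0, 0, 0, 0, 0, 0.75], [-0.8, 0, 0, 0, 0, 0, 0.75], [-0.8, 0, 0, 0, 0, 0, 0.75], [-0.8, 0, 0, 0, 0, 0, 0.75], [-0.5, 0, 0, 0, 0, 0, 0.75], [0, 0, 0, 0, 0, 0, 0.75]]}}

```text
time_s: 7.72
tcp_pos: [0.535, 0.2279, 0.0175]
tcp_rot: [0.002, 0.02, 1.0, 0.001]
contact_force: [1.6, -1.5, 7.2]
width: 0.0221
```

```bash
cat > t.py <<'E'
from h import *
import sys
def tag(n):
    im,d,P=cap(n);hsv=cv2.cvtColor(im,cv2.COLOR_RGB2HSV)
    for g in manip.regions_of(n,'blue_tag')[:3]:
        m=g['region'];q=im[m].mean(0)
        if q[2]<q[0]: continue
        v,u=np.nonzero(m);w=px2w(P,np.c_[u,v],z=.003)[:,:2];print(n,round(g['confidence'],2),np.round(cv2.boxPoints(cv2.minAreaRect((w*1000).astype(np.float32)))).tolist(), 'mean',w.mean(0).round(4))
    for m in manip.mark_of(n,'blue_tag')[:2]:print(n,round(m['confidence'],2),toworld(P,m['xyz']).round(4))
    return im,d,P
if __name__=='__main__':
    for n in sys.argv[1:]: tag(n)
E
python3 t.py scene side
```

```text
scene 0.7 [[498.0, 199.0], [599.0, 197.0], [600.0, 249.0], [499.0, 251.0]] mean [0.5595 0.2197]
scene 0.72 [0.5434 0.2261 0.0017]
scene 0.45 [ 0.178   0.3123 -0.0033]
side 0.85 [ 0.1723  0.3119 -0.0028]
side 0.61 [0.5487 0.2294 0.0006]
```

Request:
{"method": "servo_tool", "body": {"rows": [[-0.5, 0, 0, 0, 0, 0, 0.75], [-0.8, 0, 0, 0, 0, 0, 0.75], [-0.8, 0, 0, 0, 0, 0, 0.75], [-0.8, 0, 0, 0, 0, 0, 0.75], [-0.8, 0, 0, 0, 0, 0, 0.75], [-0.5, 0, 0, 0, 0, 0, 0.75], [0, 0, 0, 0, 0, 0, 0.75], [0, 0, 0, 0, 0, 0, 0.75]]}}

```text
time_s: 8.68
tcp_pos: [0.5769, 0.2261, 0.0174]
tcp_rot: [0.002, 0.02, 1.0, 0.001]
contact_force: [0.6, -1.2, 5.4]
width: 0.0216
```

```bash
python3 t.py scene side
```

```text
scene 0.73 [[541.0, 200.0], [639.0, 194.0], [642.0, 244.0], [544.0, 249.0]] mean [0.6027 0.2178]
scene 0.73 [ 0.1797  0.3107 -0.0012]
scene 0.6 [ 5.881e-01  2.238e-01 -2.000e-04]
side 0.48 [[524.0, 226.0], [567.0, 190.0], [595.0, 223.0], [552.0, 259.0]] mean [0.559  0.2284]
side 0.58 [0.1777 0.3134 0.002 ]
side 0.45 [0.5887 0.2305 0.0014]
```

```bash
cat > path.py <<'E'
from kin import *
from plant import manip
import sys
np.set_printoptions(precision=3,suppress=True)
s=manip.sense();j=np.array(s['joint_pos']);p,R=fk(j);print('fk err',p-s['tcp_pos'])
def run(j,p,R,rows):
    for r in rows:
        p=p+R.apply(np.array(r[:3])/100);R=R*Ro.from_rotvec(r[3:6])
        jn,e=ik(p,R,seeds=1,j0=j)
        if e>.003 or np.abs(jn-j).max()>.2: print('warn',e,jn-j,p)
        j=jn
    print(j,p,R.as_matrix()[:,2],'elbow z',.16+.564*np.cos(j[1]),'r',.564*np.sin(j[1]));return j,p,R
if __name__=='__main__':
    st=(j,p,R)
    st=run(*st,[[0,0,-4,0,0,0]]*5)
    st=run(*st,[[-2,-2,-1,0,0,0]]*5)
    st=run(*st,[[0,0,0,-.12,0,0]]*13)
    st=run(*st,[[0,0,0,0,.12,0]]*5)
    th=np.radians(123);z=np.array([np.cos(th),np.sin(th),0])
    R=Ro.from_matrix(np.c_[np.cross([0,0,1],z),[0,0,1],z])
    for tgt in [(.622,.215,.2),(.622,.215,.0015)]:
        for back in (.08,0):
            jj,e=ik(np.array(tgt)+(.005-back)*z,R,seeds=1,j0=st[0]);print(tgt,back,jj,e)
    # carry + slot
    din=np.radians(157);u=np.array([np.cos(din),np.sin(din),0]);slot=np.array([.4924,-.392,.115]);w=din+th-np.radians(177);z=np.array([np.cos(w),np.sin(w),0]);R2=Ro.from_matrix(np.c_[np.cross([0,0,1],z),[0,0,1],z])
    A=(np.array([.622,.215,.2])+.005*z,R);B=(slot-u*.10+[0,0,.085],R2)
    from scipy.spatial.transform import Slerp
    S=Slerp([0,1],Ro.concatenate([R,R2]));jj,_=ik(*A,seeds=1,j0=jj)
    for t in np.linspace(0,1,9):
        q=A[0]*(1-t)+B[0]*t;q[0]+=.04*np.sin(np.pi*t);jj,e=ik(q,S(t),seeds=1,j0=jj);print('carry',round(t,2),jj,round(e,4))
    for k in (.1,.06,.03): jj,e=ik(slot-u*k+.005*z,R2,seeds=1,j0=jj);print('ins',k,jj,round(e,4))
E
python3 path.py
```

```text
fk err [-0.    -0.    -0.001]
[ 0.636  0.385 -0.041  0.001 -1.141 -2.246] [0.575 0.225 0.217] [ 0.004  0.002 -1.   ] elbow z 0.6827478449534169 r 0.21173259219250684
[ 0.416  0.466  0.216  0.    -1.316 -2.026] [0.671 0.122 0.267] [ 0.004  0.002 -1.   ] elbow z 0.6637627323971017 r 0.2536121240158011
[-0.232  0.704  0.271 -1.481 -1.741 -1.125] [0.671 0.122 0.267] [ 0.039  0.999 -0.009] elbow z 0.589866034165605 r 0.36511805306056133
[-0.121  0.923  0.743 -1.414 -2.237 -1.334] [0.671 0.122 0.267] [-0.532  0.847 -0.009] elbow z 0.500312937978934 r 0.4497589401492162
(0.622, 0.215, 0.2) 0.08 [-0.07   0.984  0.686 -1.352 -2.184 -1.203] 1.365014489812688e-12
(0.622, 0.215, 0.2) 0 [ 0.015  0.916  0.525 -1.336 -2.085 -1.118] 9.20391906607044e-11
(0.622, 0.215, 0.0015) 0.08 [-0.047  1.245  0.727 -1.228 -2.102 -0.958] 6.975070321546785e-14
(0.622, 0.215, 0.0015) 0 [ 0.035  1.19   0.565 -1.233 -2.001 -0.871] 7.797335072959019e-11
carry 0.0 [ 0.015  0.918  0.53  -1.337 -2.085 -1.121] 0.0
carry 0.12 [-0.092  0.929  0.553 -1.312 -2.145 -1.118] 0.0
carry 0.25 [-0.198  0.949  0.599 -1.296 -2.209 -1.129] 0.0
carry 0.38 [-0.304  0.977  0.663 -1.291 -2.275 -1.154] 0.0
carry 0.5 [-0.408  1.011  0.743 -1.299 -2.344 -1.192] 0.0
carry 0.62 [-0.513  1.051  0.839 -1.325 -2.415 -1.247] 0.0
carry 0.75 [-0.62   1.101  0.957 -1.379 -2.491 -1.331] 0.0
carry 0.88 [-0.731  1.165  1.109 -1.483 -2.57  -1.467] 0.0
carry 1.0 [-0.852  1.261  1.324 -1.687 -2.646 -1.703] 0.0
ins 0.1 [-0.819  1.337  1.298 -1.503 -2.615 -1.493] 0.0
ins 0.06 [-0.803  1.253  1.088 -1.303 -2.578 -1.257] 0.0
ins 0.03 [-0.796  1.203  0.953 -1.184 -2.544 -1.114] 0.0
```

Request:
{"method": "servo_tool", "body": {"rows": [[0, 0, -1, 0, 0, 0, 0.75], [0, 0, -3, 0, 0, 0, 0.75], [0, 0, -4, 0, 0, 0, 0.75], [0, 0, -4, 0, 0, 0, 0.75], [0, 0, -4, 0, 0, 0, 0.5], [0, 0, -4, 0, 0, 0, 0.5], [0, 0, 0, 0, 0, 0, 0.5]]}}

```text
time_s: 9.57
tcp_pos: [0.5787, 0.2272, 0.2264]
tcp_rot: [0.008, 0.019, 1.0, 0.004]
contact_force: [1.6, 1.4, 0.6]
width: 0.0345
```

Request:
{"method": "servo_tool", "body": {"rows": [[-2, -2, -1, 0, 0, 0, 0.5], [-2, -2, -1, 0, 0, 0, 0.5], [-2, -2, -1, 0, 0, 0, 0.5], [-2, -2, -1, 0, 0, 0, 0.5], [-2, -2, -1, 0, 0, 0, 0.5], [0, 0, 0, -0.12, 0, 0, 0.5], [0, 0, 0, -0.12, 0, 0, 0.5], [0, 0, 0, -0.12, 0, 0, 0.5], [0, 0, 0, -0.12, 0, 0, 0.5], [0, 0, 0, -0.12, 0, 0, 0.5]]}}

```text
time_s: 10.4
tcp_pos: [0.6709, 0.1218, 0.2674]
tcp_rot: [0.007, 0.019, 0.954, 0.298]
contact_force: [0.0, -1.1, -0.4]
width: 0.0434
```

Request:
{"method": "servo_tool", "body": {"rows": [[0, 0, 0, -0.12, 0, 0, 0.5], [0, 0, 0, -0.12, 0, 0, 0.5], [0, 0, 0, -0.12, 0, 0, 0.5], [0, 0, 0, -0.12, 0, 0, 0.5], [0, 0, 0, -0.12, 0, 0, 0.5], [0, 0, 0, -0.12, 0, 0, 0.5], [0, 0, 0, -0.12, 0, 0, 0.5], [0, 0, 0, -0.12, 0, 0, 0.5], [0, 0, 0, 0, 0.12, 0, 0.5], [0, 0, 0, 0, 0.12, 0, 0.5]]}}

```text
time_s: 11.23
tcp_pos: [0.669, 0.1191, 0.2626]
tcp_rot: [-0.075, -0.067, 0.706, 0.701]
contact_force: [1.7, 0.1, 1.6]
width: 0.0434
```

Request:
{"method": "servo_tool", "body": {"rows": [[0, 0, 0, 0, 0.12, 0, 0.5], [0, 0, 0, 0, 0.12, 0, 0.5], [0, 0, 0, 0, 0.12, 0, 0.5], [0, 0, 0, 0, 0, 0, 0.5], [0, 0, 0, 0, 0, 0, 0.5]]}}

```text
time_s: 11.65
tcp_pos: [0.6711, 0.1228, 0.2641]
tcp_rot: [-0.198, -0.194, 0.683, 0.676]
contact_force: [-0.2, 0.1, -0.6]
width: 0.0436
```

```bash
cat > go.py <<'E'
from h import *
import sys
np.set_printoptions(precision=4,suppress=True)
# usage: dir_deg gx gy gz back(m) : delta to TCP pose for grasp point target
def delta(th,g,back):
    s=manip.sense();q=s['tcp_rot'];R=Ro.from_quat([q[1],q[2],q[3],q[0]])
    z=np.array([np.cos(th),np.sin(th),0]);Rt=Ro.from_matrix(np.c_[np.cross([0,0,1],z),[0,0,1],z])
    p=np.array(g)+(.005-back)*z
    print('t',s['time_s'],'tcp',np.array(s['tcp_pos']),'tgt',p,'w',s['width'],'F',np.array(s['contact_force']))
    print('rot tool',(R.inv()*Rt).as_rotvec(),'shift tool now cm',R.inv().apply(p-s['tcp_pos'])*100,'shift in target frame cm',Rt.inv().apply(p-s['tcp_pos'])*100)
if __name__=='__main__':
    a=[float(x) for x in sys.argv[1:]];delta(np.radians(a[0]),a[1:4],a[4])
E
python3 go.py 123 .622 .215 .0015 .08; python3 t.py scene side wrist
```

```text
t 11.65 tcp [0.6711 0.1228 0.2641] tgt [0.6628 0.1521 0.0015] w 0.043629065075388315 F [-0.1931  0.1496 -0.6091]
rot tool [-0.0077  0.0149 -0.0077] shift tool now cm [ -1.0645 -26.2307   3.1249] shift in target frame cm [ -0.9079 -26.2615   2.9079]
scene 0.8 [[540.0, 201.0], [637.0, 197.0], [639.0, 243.0], [542.0, 247.0]] mean [0.5895 0.2207]
scene 0.64 [ 0.1782  0.3129 -0.0024]
side 0.85 [[536.0, 207.0], [639.0, 205.0], [640.0, 252.0], [537.0, 254.0]] mean [0.5869 0.23  ]
side 0.66 [ 0.1748  0.3131 -0.0013]
side 0.64 [0.5864 0.2296 0.002 ]
wrist 0.61 [[531.0, 248.0], [540.0, 210.0], [645.0, 236.0], [636.0, 273.0]] mean [0.5833 0.2342]
```

Request:
{"method": "servo_tool", "body": {"rows": [[-0.5, -3, 1, -0.008, 0.015, -0.008, 0.5], [-0.4, -4, 1, 0, 0, 0, 0.5], [0, -4, 1, 0, 0, 0, 0.5], [0, -4, 0, 0, 0, 0, 0.5], [0, -4, 0, 0, 0, 0, 0.5], [0, -4, 0, 0, 0, 0, 0.5], [0, -3, 0, 0, 0, 0, 0.5], [0, 0, 0, 0, 0, 0, 0.5], [0, 0, 0, 0, 0, 0, 0.5]]}}

```text
time_s: 12.85
tcp_pos: [0.6617, 0.1514, 0.0038]
tcp_rot: [-0.201, -0.2, 0.678, 0.679]
contact_force: [-0.0, 0.2, 0.6]
width: 0.0436
```

```bash
python3 go.py 123 .622 .216 .0015 0
```

```text
t 12.85 tcp [0.6617 0.1514 0.0038] tgt [0.6193 0.2202 0.0015] w 0.0436438446699552 F [-0.025   0.2044  0.5664]
rot tool [ 0.0023  0.001  -0.0022] shift tool now cm [-0.1786 -0.2473  8.077 ] shift in target frame cm [-0.186  -0.2292  8.0774]
```

Request:
{"method": "servo_tool", "body": {"rows": [[-0.2, -0.2, 1.5, 0, 0, 0, 0.5], [0, 0, 2, 0, 0, 0, 0.5], [0, 0, 2, 0, 0, 0, 0.5], [0, 0, 1.5, 0, 0, 0, 0.5], [0, 0, 1, 0, 0, 0, 0.5], [0, 0, 0, 0, 0, 0, 0.5], [0, 0, 0, 0, 0, 0, 0.5]]}}

```text
time_s: 13.43
tcp_pos: [0.6218, 0.2196, 0.0062]
tcp_rot: [-0.199, -0.203, 0.679, 0.677]
contact_force: [-0.3, -0.5, 0.2]
width: 0.0435
```

```bash
python3 go.py 123 .622 .216 .0015 0; python3 -c "
import t,cv2
im,d,P=t.tag('scene');a=im[150:310,300:500];im2,d2,P2=t.tag('wrist')
import numpy as np
cv2.imwrite('pics/g1.png',np.hstack([cv2.resize(a,(400,320),interpolation=2),cv2.resize(im2,(400,320))])[:,:,::-1])"
```

```text
t 13.4333 tcp [0.6218 0.2196 0.0062] tgt [0.6193 0.2202 0.0015] w 0.04353854973798379 F [-0.3378 -0.5256  0.1668]
rot tool [-0.0033  0.0004  0.0055] shift tool now cm [ 0.1806 -0.4664  0.1885] shift in target frame cm [ 0.1779 -0.468   0.187 ]
scene 0.67 [[537.0, 194.0], [608.0, 191.0], [611.0, 251.0], [540.0, 254.0]] mean [0.5739 0.2209]
scene 0.7 [ 0.179   0.3099 -0.0025]
scene 0.56 [0.5876 0.2207 0.0033]
wrist 0.8 [[578.0, 178.0], [580.0, 84.0], [633.0, 84.0], [632.0, 179.0]] mean [0.6174 0.1113]
wrist 0.9 [ 0.5892  0.2269 -0.0017]
```

View pics/g1.png

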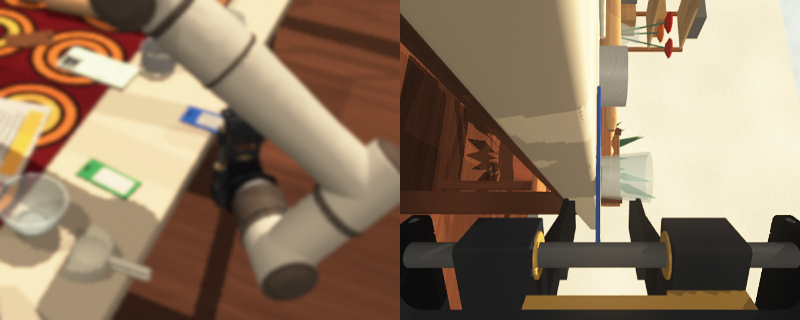

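The wrist half shows the tag edge-on at (598,165) between the two fingers (565 and 640). The table edge is to the left and clear. I'll centre and close.

Request:
{"method": "servo_tool", "body": {"rows": [[0.1, -0.4, 0.2, 0, 0, 0, 0.5], [0, 0, 0, 0, 0, 0, 0.5], [0, 0, 0, 0, 0, 0, 0.5]]}}

```text
time_s: 13.98
tcp_pos: [0.6186, 0.2207, -0.001]
tcp_rot: [-0.2, -0.201, 0.678, 0.678]
contact_force: [0.7, 0.8, 0.1]
width: 0.0435
```

Request:
{"method": "servo_tool", "body": {"rows": [[0, 0, 0, 0, 0, 0, 0.8], [0, 0, 0, 0, 0, 0, 0.9], [0, 0, 0, 0, 0, 0, 1], [0, 0, 0, 0, 0, 0, 1], [0, 0, 0, 0, 0, 0, 1], [0, 0, 0, 0, 0, 0, 1], [0, 0, 0, 0, 0, 0, 1], [0, 0, 0, 0, 0, 0, 1]], "force": 25}}

```text
time_s: 14.65
tcp_pos: [0.6188, 0.2208, 0.0017]
tcp_rot: [-0.2, -0.202, 0.677, 0.679]
contact_force: [-0.8, 0.1, 4.9]
width: 0.0032
```

Request:
{"method": "servo_tool", "body": {"rows": [[0, 1, 0, 0, 0, 0, 1], [0, 2, 0, 0, 0, 0, 1], [0, 3, 0, 0, 0, 0, 1], [0, 3, 0, 0, 0, 0, 1], [0, 3, 0, 0, 0, 0, 1], [0, 3, 0, 0, 0, 0, 1], [0, 3, 0, 0, 0, 0, 1], [0, 2, 0, 0, 0, 0, 1], [0, 0, 0, 0, 0, 0, 1]]}}

```text
time_s: 15.4
tcp_pos: [0.6196, 0.2205, 0.206]
tcp_rot: [-0.196, -0.205, 0.679, 0.677]
contact_force: [0.7, 0.1, 0.2]
width: 0.0026
```

Request:
{"method": "servo_tool", "body": {"rows": [[1, 0, -1.5, 0, 0, 0, 1], [1.8, 0, -2.4, 0, 0, 0, 1], [1.8, 0, -2.4, 0, 0, 0, 1], [1.8, 0, -2.4, 0, 0, 0, 1], [1.8, 0, -2.4, 0, 0, 0, 1], [1.8, 0, -2.4, 0, 0, 0, 1], [1.8, 0, -2.4, 0, 0, 0, 1], [1.8, 0, -2.4, 0, 0, 0, 1], [1.8, 0, -2.4, 0, 0, 0, 1], [1.8, 0, -2.4, 0, 0, 0, 1]]}}

```text
time_s: 16.23
tcp_pos: [0.5991, -0.0687, 0.1985]
tcp_rot: [-0.2, -0.2, 0.678, 0.678]
contact_force: [0.7, 0.1, 0.4]
width: 0.0031
```

Request:
{"method": "servo_tool", "body": {"rows": [[1.8, 0, -2.4, 0, 0, 0, 1], [1.8, 0, -2.4, 0, 0, 0, 1], [1.8, 0, -2.4, 0, 0, 0, 1], [1.8, 0, -2.4, 0, 0, 0, 1], [1.8, 0, -2.4, 0, 0, 0, 1], [1.8, 0, -2.4, 0, 0, 0, 1], [1.8, 0, -2.4, 0, 0, 0, 1], [0, 0, 0, 0, -0.07, 0, 1], [0, 0, 0, 0, -0.07, 0, 1], [0, 0, 0, 0, -0.07, 0, 1]]}}

```text
time_s: 17.07
tcp_pos: [0.5848, -0.2775, 0.1973]
tcp_rot: [-0.127, -0.126, 0.695, 0.696]
contact_force: [-0.8, 0.2, -0.4]
width: 0.003
```

Request:
{"method": "servo_tool", "body": {"rows": [[0, 0, 0, 0, -0.07, 0, 1], [0, 0, 0, 0, -0.07, 0, 1], [0, 0, 0, 0, 0, 0, 1], [0, 0, 0, 0, 0, 0, 1]]}}

```text
time_s: 17.4
tcp_pos: [0.5844, -0.2772, 0.1991]
tcp_rot: [-0.079, -0.079, 0.702, 0.703]
contact_force: [0.5, 0.5, -0.1]
width: 0.0026
```

```bash
python3 go.py 103 .58 -.437 .115 0
python3 - <<'E'
from h import *
np.set_printoptions(precision=4,suppress=True)
out=[]
for n in ['scene','side','wrist']:
    im,d,P=cap(n);out.append(im)
    for t in ['slot','badge_box','blue_tag']:
        for m in manip.mark_of(n,t)[:2]: print(n,t,round(m['confidence'],2),toworld(P,m['xyz']),w2px(P,toworld(P,m['xyz']))[0].round())
a=cv2.resize(out[0][240:380,200:340],(400,400),interpolation=2)
b=cv2.resize(out[2],(400,250));b=np.vstack([b,np.zeros((150,400,3),np.uint8)])
cv2.imwrite('pics/p1.png',np.hstack([a,b])[:,:,::-1]);cv2.imwrite('pics/scene2.png',out[0][:,:,::-1])
E
```

```text
t 17.4 tcp [ 0.5844 -0.2772  0.1991] tgt [ 0.5789 -0.4321  0.115 ] w 0.002641705992836672 F [ 0.5272  0.4562 -0.1055]
rot tool [0.0011 0.0026 0.0007] shift tool now cm [  3.9872  -8.3905 -14.9887] shift in target frame cm [  4.02    -8.4091 -14.9696]
scene slot 0.74 [ 0.4897 -0.3908  0.1117] [281. 310.]
scene badge_box 0.64 [ 0.4218 -0.3646  0.0006] [269. 319.]
scene blue_tag 0.55 [ 0.1791  0.3099 -0.0049] [315. 170.]
scene blue_tag 0.49 [ 0.5559 -0.264   0.1966] [331. 259.]
side slot 0.73 [ 0.4913 -0.3962  0.1109] [389. 129.]
side blue_tag 0.97 [ 0.176   0.311  -0.0021] [297. 332.]
side blue_tag 0.81 [ 0.5584 -0.2589  0.2015] [349. 116.]
wrist blue_tag 0.91 [ 0.5605 -0.2589  0.1952] [316. 221.]
```

View pics/p1.png

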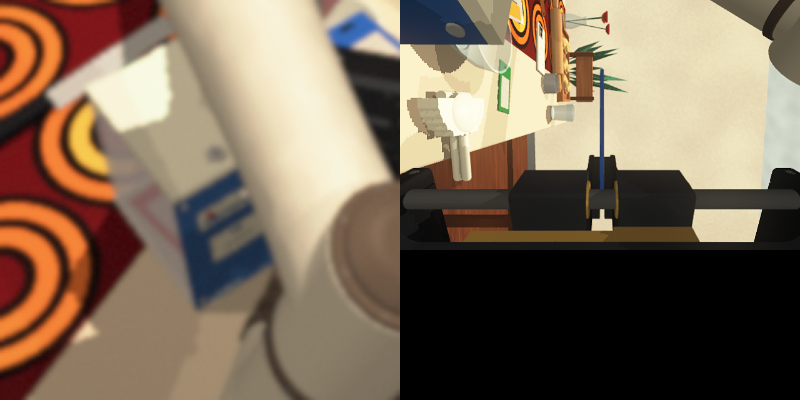

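Run:
```python
from h import *
np.set_printoptions(precision=4,suppress=True)
P=manip.camera_params('scene')
f=lambda x,y:(180+x/2.3125,130+y/2.3077)
w=px2w(P,[f(187,418),f(271,370),f(118,322),f(193,285)],z=.16);b=px2w(P,[f(205,502),f(279,455)],z=0.)
print(w,b)
A=lambda v:np.degrees(np.arctan2(v[1],v[0]))
print('front dir',A(w[1]-w[0]),A(b[1]-b[0]),'side',A(w[0]-w[2]),A(w[1]-w[3]),'front mid',(w[0]+w[1])/2,(b[0]+b[1])/2,'len',np.linalg.norm(w[1]-w[0]),np.linalg.norm(b[1]-b[0]))
im=cv2.imread('pics/scene0.png');P2=cv2.resize(im[270:360,215:335],(800,600),interpolation=cv2.INTER_CUBIC)
for th in(157,):
    u=np.array([np.cos(np.radians(th)),np.sin(np.radians(th)),0]);n=np.array([-u[1],u[0],0])
    S=np.array([.4915,-.3924,0])
    for z,h in((0,.05),(.16,.05),(.1075,.029),(.1225,.029)):
        q=w2px(P,[S+n*h+[0,0,z],S-n*h+[0,0,z]]);q=(q-[215,270])*[800/120,600/90]
        cv2.line(P2,tuple(int(x) for x in q[0]),tuple(int(x) for x in q[1]),(0,0,255),1)
cv2.imwrite('pics/box.png',P2)
```

```text
[[ 0.4744 -0.4426  0.16  ]
 [ 0.5157 -0.3557  0.16  ]
 [ 0.3365 -0.3748  0.16  ]
 [ 0.3763 -0.2929  0.16  ]] [[ 0.4686 -0.436   0.    ]
 [ 0.509  -0.3485  0.    ]]
front dir 64.55089890477242 65.1604924486552 side -26.193011381203533 -24.222726478026463 front mid [ 0.495  -0.3992  0.16  ] [ 0.4888 -0.3922  0.    ] len 0.096274441670448 0.096358042952417
```

View pics/box.png

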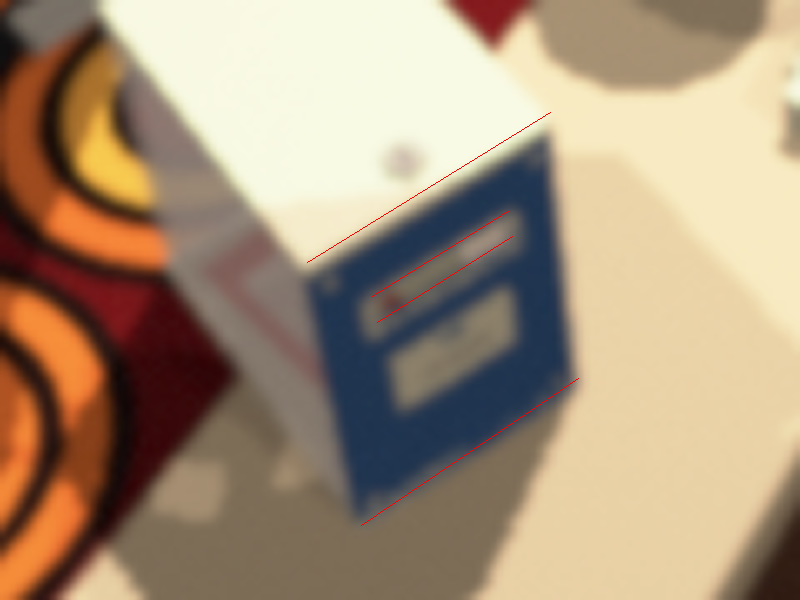

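```bash
python3 go.py 101.5 .5808 -.4411 .115 0
```

```text
t 18.0 tcp [ 0.5854 -0.276   0.1994] tgt [ 0.5798 -0.4362  0.115 ] w 0.002870388664078085 F [0.231  0.75   1.0722]
rot tool [-0.0002 -0.0245  0.002 ] shift tool now cm [  4.1432  -8.4398 -15.4857] shift in target frame cm [  3.7454  -8.4448 -15.5839]
```

Request:
{"method": "servo_tool", "body": {"rows": [[0.4, 0, -2.2, 0, -0.025, 0, 1], [0.6, 0, -2.2, 0, 0, 0, 1], [0.6, 0, -2.2, 0, 0, 0, 1], [0.6, 0, -2.2, 0, 0, 0, 1], [0.6, 0, -2.2, 0, 0, 0, 1], [0.5, 0, -2.2, 0, 0, 0, 1], [0.5, 0, -2.2, 0, 0, 0, 1], [0, -2, 0, 0, 0, 0, 1], [0, -2, 0, 0, 0, 0, 1], [0, -2, 0, 0, 0, 0, 1]]}}

```text
time_s: 18.83
tcp_pos: [0.5787, -0.4357, 0.1387]
tcp_rot: [-0.069, -0.071, 0.704, 0.703]
contact_force: [-0.7, 0.6, -0.3]
width: 0.0029
```

Request:
{"method": "servo_tool", "body": {"rows": [[0, -2, 0, 0, 0, 0, 1], [0, -0.4, 0, 0, 0, 0, 1], [0, 0, 0, 0, 0, 0, 1], [0, 0, 0, 0, 0, 0, 1]]}}

```text
time_s: 19.17
tcp_pos: [0.5795, -0.4346, 0.1159]
tcp_rot: [-0.07, -0.072, 0.704, 0.703]
contact_force: [0.0, 0.1, 0.5]
width: 0.0028
```

```bash
python3 go.py 101.5 .5808 -.4411 .115 0
python3 - <<'E'
from h import *
np.set_printoptions(precision=4,suppress=True)
for n in ['wrist','side','scene']:
    im,d,P=cap(n,n+'3.png')
    for t in ['slot','blue_tag']:
        for m in manip.mark_of(n,t)[:2]: print(n,t,round(m['confidence'],2),toworld(P,m['xyz']))
E
```

```text
t 19.1667 tcp [ 0.5795 -0.4346  0.1159] tgt [ 0.5798 -0.4362  0.115 ] w 0.002762671586934772 F [0.0205 0.1443 0.5488]
rot tool [-0.0007  0.0007  0.0025] shift tool now cm [ 0.0055 -0.0902 -0.1583] shift in target frame cm [ 0.0054 -0.0901 -0.1583]
wrist slot 0.94 [ 0.4908 -0.3904  0.1159]
wrist blue_tag 0.62 [ 0.5561 -0.4213  0.1115]
side slot 0.74 [ 0.4907 -0.3927  0.1149]
side blue_tag 0.82 [ 0.1759  0.3121 -0.0013]
side blue_tag 0.41 [ 0.5505 -0.4209  0.1165]
scene slot 0.76 [ 0.4923 -0.3887  0.1122]
scene blue_tag 0.94 [ 0.5531 -0.4241  0.1144]
scene blue_tag 0.5 [ 0.1749  0.3119 -0.0027]
```

View pics/wrist3.png

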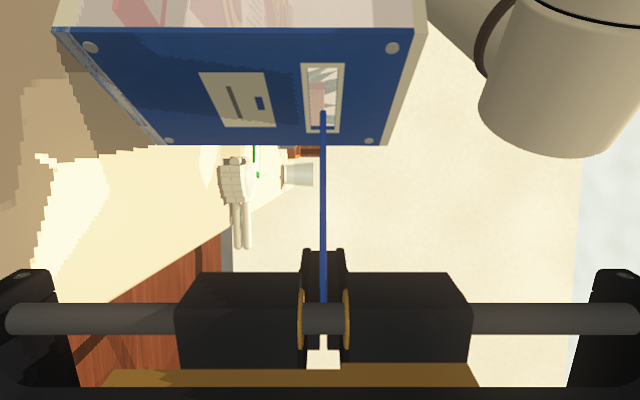

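The wrist view shows the tag edge-on at x≈322, lined up with the slot (x 303–345, y 63–133). I'll insert slowly.

Request:
{"method": "servo_tool", "body": {"rows": [[0.34, -0.1, 0.38, 0, 0, 0, 1], [0.4, 0, 0.3, 0, 0, 0, 1], [0.4, 0, 0.3, 0, 0, 0, 1], [0.4, 0, 0.3, 0, 0, 0, 1], [0.4, 0, 0.3, 0, 0, 0, 1], [0.4, 0, 0.3, 0, 0, 0, 1], [0.2, 0, 0.15, 0, 0, 0, 1], [0, 0, 0, 0, 0, 0, 1]]}}

```text
time_s: 20.28
tcp_pos: [0.5504, -0.4196, 0.1147]
tcp_rot: [-0.07, -0.071, 0.704, 0.704]
contact_force: [0.4, 0.0, -0.4]
width: 0.0031
```

```bash
python3 go.py 101.5 .5808 -.4411 .115 0;python3 - <<'E'
from h import *
im,d,P=cap('wrist')
for t in ['slot','blue_tag']:
    for m in manip.mark_of('wrist',t)[:2]: print(t,round(m['confidence'],2),toworld(P,m['xyz']))
cv2.imwrite('pics/wrist4.png',im[:,:,::-1])
E
```

```text
t 20.2833 tcp [ 0.5504 -0.4196  0.1147] tgt [ 0.5798 -0.4362  0.115 ] w 0.0031197483130877 F [ 0.415   0.0489 -0.418 ]
rot tool [-0.0001  0.0008  0.0018] shift tool now cm [-2.551   0.0224 -2.2122] shift in target frame cm [-2.5491  0.0272 -2.2143]
slot 0.87 [ 0.49270623 -0.39033258  0.11565994]
blue_tag 0.68 [ 4.22992003e-01 -3.59368470e-01 -3.45962212e-04]
blue_tag 0.6 [ 0.52205555 -0.40870142  0.11160368]
```

View pics/wrist4.png

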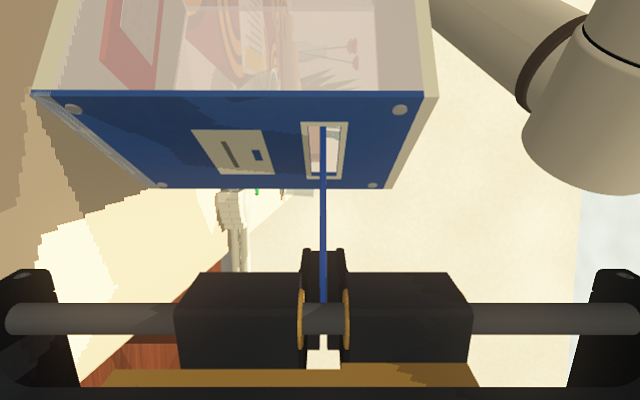

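The tag's leading end is in the slot (about 15 mm) with no contact force. I'll go on in.

Request:
{"method": "servo_tool", "body": {"rows": [[0.4, 0, 0.3, 0, 0, 0, 1], [0.4, 0, 0.3, 0, 0, 0, 1], [0.4, 0, 0.3, 0, 0, 0, 1], [0.4, 0, 0.3, 0, 0, 0, 1], [0.4, 0, 0.3, 0, 0, 0, 1], [0.4, 0, 0.3, 0, 0, 0, 1], [0, 0, 0, 0, 0, 0, 1]]}}

```text
time_s: 21.02
tcp_pos: [0.5228, -0.4066, 0.1147]
tcp_rot: [-0.07, -0.071, 0.703, 0.704]
contact_force: [0.8, -0.7, -0.1]
width: 0.003
```

Request:
{"method": "servo_tool", "body": {"rows": [[0.4, 0, 0.3, 0, 0, 0, 1], [0.3, 0, 0.2, 0, 0, 0, 1], [0.2, 0, 0.15, 0, 0, 0, 1], [0, 0, 0, 0, 0, 0, 1]]}}

```text
time_s: 21.35
tcp_pos: [0.5129, -0.4022, 0.1145]
tcp_rot: [-0.07, -0.071, 0.703, 0.704]
contact_force: [0.1, -0.4, -0.5]
width: 0.0029
```

```bash
python3 go.py 101.5 .5808 -.4411 .115 0;python3 - <<'E'
from h import *
im,d,P=cap('wrist')
for t in ['slot','blue_tag']:
    for m in manip.mark_of('wrist',t)[:2]: print(t,round(m['confidence'],2),toworld(P,m['xyz']))
cv2.imwrite('pics/wrist5.png',im[:,:,::-1])
E
```

```text
t 21.35 tcp [ 0.5129 -0.4022  0.1145] tgt [ 0.5798 -0.4362  0.115 ] w 0.0029396586227332204 F [ 0.1318 -0.4203 -0.4929]
rot tool [0.0002 0.0007 0.0015] shift tool now cm [-5.8855  0.047  -4.6634] shift in target frame cm [-5.8821  0.055  -4.6677]
slot 0.79 [ 0.49049783 -0.39005485  0.11884069]
blue_tag 0.63 [ 0.48775532 -0.38672805  0.11433836]
```

View pics/wrist5.png

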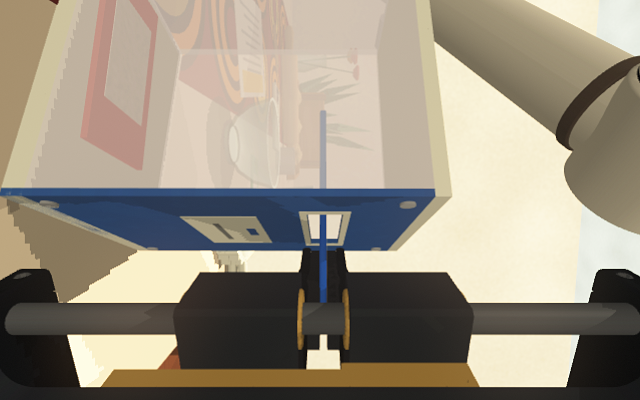

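The tag's middle is about at the plate and it runs freely. I'll go a few mm more, then release.

Request:
{"method": "servo_tool", "body": {"rows": [[0.2, 0, 0.15, 0, 0, 0, 1], [0.12, 0, 0.09, 0, 0, 0, 1], [0, 0, 0, 0, 0, 0, 1], [0, 0, 0, 0, 0, 0, 1]]}}

```text
time_s: 21.83
tcp_pos: [0.5094, -0.4006, 0.1143]
tcp_rot: [-0.07, -0.071, 0.703, 0.704]
contact_force: [-1.6, -1.3, 0.3]
width: 0.003
```

Request:
{"method": "servo_tool", "body": {"rows": [[0, 0, 0, 0, 0, 0, 0.7], [0, 0, 0, 0, 0, 0, 0.5], [0, 0, 0, 0, 0, 0, 0.5], [0, 0, 0, 0, 0, 0, 0.4], [0, 0, 0, 0, 0, 0, 0.4], [0, 0, 0, 0, 0, 0, 0.4]]}}

```text
time_s: 22.33
tcp_pos: [0.5098, -0.4005, 0.1143]
tcp_rot: [-0.07, -0.071, 0.704, 0.704]
contact_force: [-0.3, -0.9, 0.4]
width: 0.0355
```

```bash
python3 go.py 101.5 .5808 -.4411 .115 0;python3 - <<'E'
from h import *
o=[]
for n in['wrist','scene','side']:
    im,d,P=cap(n);o.append(im)
    for m in manip.mark_of(n,'blue_tag')[:2]: print(n,round(m['confidence'],2),toworld(P,m['xyz']))
a=cv2.resize(o[1][240:380,200:340],(300,300),interpolation=2);b=cv2.resize(o[0],(480,300))
cv2.imwrite('pics/r1.png',np.hstack([a,b])[:,:,::-1])
E
```

```text
t 22.3333 tcp [ 0.5098 -0.4005  0.1143] tgt [ 0.5798 -0.4362  0.115 ] w 0.03546136890208969 F [-0.2805 -0.9252  0.4393]
rot tool [-0.0002  0.0009  0.0021] shift tool now cm [-6.1575  0.0538 -4.8893] shift in target frame cm [-6.1528  0.0678 -4.895 ]
scene 0.66 [ 0.1796662   0.31145516 -0.00325599]
side 0.97 [0.17456885 0.31725961 0.0004552 ]
```

View pics/r1.png

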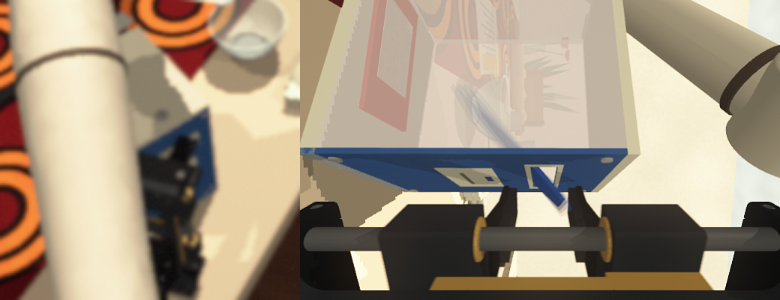

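The tag has tipped head-down through the slot, with its tail still outside between the fingers. I'll open wider and let it slide.

Request:
{"method": "servo_tool", "body": {"rows": [[0, 0, 0, 0, 0, 0, 0], [0, 0, 0, 0, 0, 0, 0], [0, 0, 0, 0, 0, 0, 0], [0, 0, 0, 0, 0, 0, 0], [0, 0, 0, 0, 0, 0, 0], [0, 0, 0, 0, 0, 0, 0], [0, 0, 0, 0, 0, 0, 0], [0, 0, 0, 0, 0, 0, 0]]}}

```text
time_s: 23.3
tcp_pos: [0.5097, -0.4005, 0.1143]
tcp_rot: [-0.07, -0.071, 0.704, 0.704]
contact_force: [-0.3, 0.2, 0.6]
width: 0.0864
```

Run:
```python
from h import *
np.set_printoptions(precision=3,suppress=True)
im,d,P=cap('wrist','r2.png')
for m in manip.mark_of('wrist','blue_tag')[:3]: print(round(m['confidence'],2),toworld(P,m['xyz']))
for g in manip.regions_of('wrist','blue_tag')[:3]:
    v,u=np.nonzero(g['region']);q=im[g['region']].mean(0);print(g['confidence'],u.min(),u.max(),v.min(),v.max(),q,np.median(px2w(P,np.c_[u,v],depth=d[g['region']]),0))
hsv=cv2.cvtColor(im,cv2.COLOR_RGB2HSV);m=(abs(hsv[...,0].astype(int)-110)<12)&(hsv[...,1]>150)&(hsv[...,2]>110)
v,u=np.nonzero(m);print(len(u), u.min() if len(u) else 0,u.max() if len(u) else 0,v.min() if len(u) else 0,v.max() if len(u) else 0)
```

```text
940 0 342 198 204
```

View pics/r2.png

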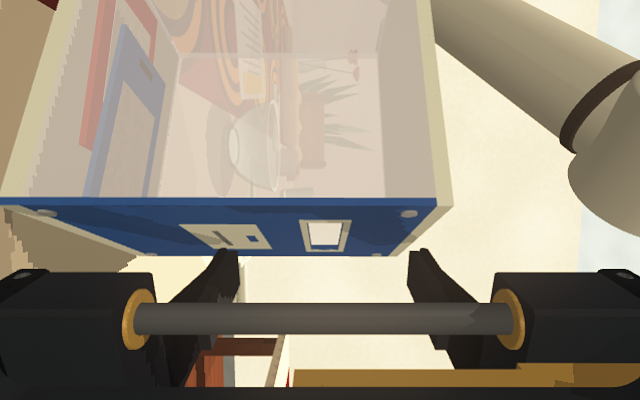

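The tag is inside: it shows through the clear wall at (125,115), on the box floor by the red tag, and the slot is empty. I'll back off.

Request:
{"method": "servo_tool", "body": {"rows": [[-1, 0, -0.75, 0, 0, 0, 0], [-2, 0, -1.5, 0, 0, 0, 0], [-2, 0, -1.5, 0, 0, 0, 0], [-2, 0, -1.5, 0, 0, 0, 0], [0, 0, 0, 0, 0, 0, 0], [0, 0, 0, 0, 0, 0, 0], [0, 0, 0, 0, 0, 0, 0], [0, 0, 0, 0, 0, 0, 0]]}}

```text
time_s: 24.12
tcp_pos: [0.5884, -0.4379, 0.1151]
tcp_rot: [-0.07, -0.071, 0.704, 0.704]
contact_force: [-0.1, 0.0, -0.0]
width: 0.087
```

Run:
```python
from h import *
np.set_printoptions(precision=3,suppress=True)
for n in ['side','scene','wrist']:
    im,d,P=cap(n,n+'_end.png')
    for t in (['green_tag','glass_bowl','dumpling_press','coffee_glass'] if n=='side' else ['green_tag','blue_tag']):
        for m in manip.mark_of(n,t)[:2]: print(n,t,round(m['confidence'],2),toworld(P,m['xyz']))
s=manip.sense();print(s['time_s'],s['tcp_pos'],s['contact_force']);manip.hand_in()
```

```text
side green_tag 0.86 [ 0.491  0.017 -0.003]
side glass_bowl 0.66 [ 0.432 -0.128  0.002]
side glass_bowl 0.59 [ 0.445  0.347 -0.002]
scene green_tag 0.7 [ 0.493  0.015 -0.002]
scene blue_tag 0.69 [ 0.424 -0.362  0.002]
scene blue_tag 0.63 [ 0.178  0.315 -0.003]
wrist green_tag 0.67 [0.493 0.014 0.002]
24.6667 [ 0.589 -0.438  0.115] [ 0.036 -0.436 -0.113]
the job is handed in; nothing more can be done
```

The blue tag is posted in the badge box and the job is handed in at about 25 s of the 72 s; no verdict was reported.

I pressed on the tag and slid it about 40 mm out over the far edge. I then gripped the overhanging end with the tool level, carried it to the box and put it end-first through the slot until its middle was past the plate. When I let go, it tipped and slid in by itself, so no extra push was needed.

**Blue tag:** the wrist picture after release showed it lying on the box floor by the red tag, with the slot empty. The last network check put a blue tag at (0.424, -0.362, 0.002), inside the box. The red tag looks the same to that network, so the picture is the stronger evidence. The brown look-alike at (0.18, 0.31) was reported throughout and was not touched.

**Green tag:** at the end it read (0.49, 0.015). My first good look, after the first move, put it at about (0.489, 0.009). The two agree within measuring error.

**Other things:** the glass bowl was found where it started. The dumpling press and coffee glass were not detected in the last check, and I did not re-measure the phone or dough cutter. The arm planned clear of all of these. The highest wrist force I read was about 10 N, while pressing on the tag, and it was near zero once I had backed off.

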